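# Rack the ferrule jar and take off its tight lid

## Robot

A 6-joint arm with a two-finger parallel gripper is mounted at the origin on the work surface. World frame = base frame: x ahead of the robot, y to its left, z up, the work surface at z = 0. Lengths are in m, angles in rad, forces in N, time in s.
With the tool pointing down it reaches from about 0.275 to 0.825 m from the base axis. Payload 4.9 kg.
Tool frame: the origin (TCP) lies midway between the tips of the shut fingers; the grasp point (between the pads) lies 19 mm behind it (bot.grip_depth is the distance from the TCP to the grasp point, in m); y points along the fingers, x is the direction in which the jaws open and shut, and the axes are right-handed (so a half turn about y gives the same grasp; the last joint's range is limited). The gripper opens to 85 mm and grips with 20 to 120 N. Pads are 22 mm wide; open, the fingers measure 114 mm over their backs; the gripper's body (76 mm by 85 mm) begins 54 mm behind the grasp point. The pads swing forward as they close: fully open they stand 13 mm farther back than shut.
Start: joints at [1.045, 0.326, -0.193, 1.052, 0, 1.437], TCP at [0.21, 0.508, 0.231] pointing down, gripper open.
Joint ranges: [-2.65, 2.65], [-0.97, 1.79], [-1.3, 1.35], [-1.93, 2.1], [-1.47, 1.37], [-3.14, 3.14]. Speed limits (rad/s): [2.57, 2.57, 3.14, 3.14, 3.14, 3.14].

## Interface

Orientations are given as a unit quaternion [w, x, y, z].
In Python, from cell import bot gives the robot as it stands. Calls block until the motion is done:
- bot.move_pose(position, orientation): joint-space move of the TCP to a pose.
- bot.move_linear(position, speed=0.15, rotation=None, until_force=None): straight line of the TCP; rotation=None keeps the orientation; speed is the mean speed in m/s. With until_force (N) it stops when the force on the tool has changed by that much, and returns True; else False.
- bot.goto_joints(angles): joint-space move.
- bot.set_gripper(opening, grasp_force=None): opening from 0.0 (shut) to 1.0 (fully open); grasp_force is the grip in N (None keeps the last); returns when the fingers have stopped.
- bot.wait(seconds).
- bot.solve_ik(position, orientation): joint angles nearest the present ones, or None.
- bot.camera(name): name is "scene" or "top" or "wrist"; returns the picture (400x640x3 uint8, red, green, blue); there is no depth.
- bot.calibration(name): a dict with "mtx" (3x3 intrinsics, pixels), "extrinsics" (4x4, takes a point from world to camera coordinates); the wrist camera has in their place "hand_eye" (4x4, takes a point from camera to tool coordinates, whose origin is the TCP and whose axes are the tool frame's). Camera axes: x right, y down, z forward; pixel columns grow to the right and rows downward; lengths in m; the calibration is good to about 2 mm. The wrist camera is an equidistant fisheye: a pixel r from the principal point sees the ray r / f radians off the axis. A picture is of the moment at which its call begins: read the wrist's pose just before it. calibration takes no time and is no camera call.
A pose or a line that the arm cannot do raises bot.PlanningError and nothing moves.
- bot.close_job(): hands the job in, once; it reports no verdict.
Trained networks look in the newest picture that a camera, given by its name, has taken for a name from the list of things; names that differ only in an ending like _2 or _b are one class to them, and where a whole thing is asked for, a point or a joint stands for the part that bears it (a point fixed in the world has none). Each returns a list of dicts, best first, with "confidence" (0 to 1); they miss things now and then, are a little off and sometimes report something else, mostly with a low value. They report only what shows in the picture. A call takes as long as a camera call. They do not tell look-alikes from the thing itself.
- bot.search_frame(camera, thing): "bbox" ([left, top, width, height] in pixels, round what is visible of it).
Readings, each from a call of its own:
- bot.read_clock(): time.
- bot.read_joint_positions(): joint angles.
- bot.read_joint_vel(): joint speeds.
- bot.read_joint_efforts(): joint torques, N m.
- bot.read_position(): TCP position.
- bot.read_tool_rot(): TCP orientation.
- bot.read_ft_force(): force on the tool from outside, world axes, zero at the start.
- bot.read_moment(): the same for the moment, N m.
- bot.read_gripper_width(): opening from 0.0 (shut) to 1.0 (fully open).
Only numpy, scipy, OpenCV 4.12 (cv2) and the standard library are available. Lean on these libraries where they do the work, as an engineer would, in place of code of your own. Each camera call takes 0.05 s, during which the arm holds its last target.

## Task

Put the square jar of wire ferrules back into its own square pocket in the wooden rack, right down to the bottom, so that the pocket braces it; then unscrew its tight lid (anticlockwise) just until the threads let go, without forcing it on round after that, and lift it straight off. Finish while still holding the lid: level, over the open jar and about 2 cm clear of its rim, with the jar still fully down in its pocket. Do not knock over or shift the two round tubs, the circuit breaker or the screwdriver.

Things in the scene. Friction and masses are not known exactly. Their poses are not given: they have to be found in the camera images.
- jar_center (a point): Centre of the clear plastic jar's square body, 58 x 58 mm and 62 mm tall; 31 mm above its underside. z up the jar, x and y square to its four like sides. Starts loose on the bench, 0.2 to 0.35 kg full. May be carried by body or lid.
- jar: The same jar; origin at the centre of its underside. Above the body a round neck, rim 85 mm above the underside, with the lid screwed on; three thread ledges 120 degrees apart. Standing unbraced, it would spin with its lid.
- lid_center (a point): Centre of the steel lid, half-way up. Round, 16 flat facets, 56 mm across, 22 mm tall. Fully done up its x axis lies along the jar's, its lower edge is 68 mm and its top 90 mm above the jar's underside, this point 48 mm above jar_center. A 6 mm gap is left between its edge and the flat top of the body.
- lid: The same lid; origin at the centre of its lower edge. Three lugs and a sprung liner hold it: 0.4 to 0.7 N m to start. Anticlockwise from above unscrews it, rising 2.5 mm. The lugs are free from 58 to 104 degrees of turn relative to the jar, where the next ledges stop them: about 85 is right. It stays put if let go part-way.
- square_pocket_floor (a point): Centre of the floor of the jar's own pocket, the only square one (label: square outline); z up, x and y along its sides. 62 x 62 mm (2 mm play each side), 28 mm deep; floor 12 mm, mouth 40 mm above the bench. With the jar home, jar_center is 31 mm above it.
- square_pocket: The fixed wooden block with that pocket, 84 (x) x 100 (y) mm, 34 mm tall on a 6 mm base board; origin at the centre of its underside. One of three in a row 104 mm apart; the other two have round pockets 60 mm across and labels with a round outline.
- round_tub: Round clear tub with a steel lid, 56 mm across, 73 mm tall, standing in one of the round pockets; origin at the centre of its underside. Leave it alone.
- loose_tub: A second such round tub standing on the bench to the robot's left; origin at the centre of its underside. Leave it alone.
- breaker: White modular circuit breaker, 82 x 18 mm and 66 mm tall (75 mm to the top of its toggle), standing on the bench to the robot's left; origin at the centre of its underside. Leave it alone.
- screwdriver: Black-handled screwdriver, 200 mm long, lying on the bench to the robot's right; origin below its middle. Leave it alone.
Not all that is in view belongs to the job. What is shaped like the lid but purple or turquoise is not meant. Leave any green look-alike of the jar alone.

How it is judged:
On the way, in this order (a step that is already met when the one before it is completed fails the run):
1. the jar stands fully down in its square pocket with its lid still done up (horizontal distance between jar_center and square_pocket_floor below 0.006 m and z of jar_center in the frame of square_pocket_floor below 0.035 m and angle between jar_center's own z axis and vertical below 0.08 rad and z of lid_center in the frame of jar_center below 0.051 m and not (angle between the x axis of lid_center and the x axis of jar_center, either way round above 0.4 rad)), for 0.2 s.
2. the lid has been unscrewed until its threads let go, the jar still down in the pocket (horizontal distance between jar_center and square_pocket_floor below 0.006 m and z of jar_center in the frame of square_pocket_floor below 0.035 m and angle between jar_center's own z axis and vertical below 0.08 rad and angle between the x axis of lid_center and the x axis of jar_center, either way round above 0.95 rad), for 0.1 s.
At the end, for the whole second after the job is handed in: Jar upright (0.08 rad) on the floor of its square pocket (6 mm of its centre, 4 mm of its floor); only the fingers hold the lid, still and level (0.2 rad), not touching the jar, its lower edge 5 to 45 mm above the rim, its centre within 20 mm of the jar's (horizontal distance between jar_center and square_pocket_floor below 0.006 m and z of jar_center in the frame of square_pocket_floor below 0.035 m and angle between jar_center's own z axis and vertical below 0.08 rad and z of lid_center in the frame of jar_center between 0.07 and 0.11 m and horizontal distance between lid_center and jar_center below 0.02 m and angle between lid_center's own z axis and vertical below 0.2 rad and contact force between the fingers and lid above 1 N and contact force between lid and jar below 0.1 N and linear speed of each of lid, jar below 0.03 m/s); the arm keeps its last pose, push and grip.
It fails at once if the lid, already unscrewed, was forced on round against the stops of the next threads, or crushed down on the jar (over 60 N between lid and jar) (angle between the x axis of lid_center and the x axis of jar_center, either way round above 0.95 rad and contact force between lid and jar above 60 N).
It fails at once if the lid was turned or taken off while the jar was not down in its pocket (more than 10 mm off its floor or its centre) ((angle between the x axis of lid_center and the x axis of jar_center, either way round above 0.6 rad or z of lid_center in the frame of jar_center above 0.06 m) and not (horizontal distance between jar_center and square_pocket_floor below 0.01 m and z of jar_center in the frame of square_pocket_floor below 0.041 m)).
It fails at once if a round tub, the breaker or the screwdriver was shifted by more than 25 mm or knocked over (distance of any of round_tub, loose_tub, breaker, screwdriver from where it was at the start of the episode above 0.025 m or angle between any of round_tub, loose_tub, breaker's own z axis and vertical above 0.5 rad).
It also fails if it takes over 48 s, if anything falls off the work surface, if the arm or the gripper's body presses on something with over 40 N, if the wrist force passes 120 N, or if a joint passes its speed limit or range.

## Working session

There is one attempt and no reset: what is moved stays moved. The work goes in short steps, each a Python script; the robot and the scene stay as the last script left them, time stands still between calls to the robot, and variables do not carry over. Pictures are saved under pics/ and viewed, and the job is handed in when it is done.

```bash
ls; mkdir -p pics
python3 - <<'E'
from cell import bot
import cv2, numpy as np
np.set_printoptions(precision=4,suppress=True)
for n in ["scene","top","wrist"]:
    im=bot.camera(n); cv2.imwrite(f"pics/{n}0.png",im[:,:,::-1])
    c=bot.calibration(n); print(n,{k:np.array(v) for k,v in c.items()})
    for t in ["jar","lid","square_pocket","round_tub","loose_tub","breaker","screwdriver"]:
        print(t,[(np.round(d["bbox"],1).tolist(),round(d["confidence"],2)) for d in bot.search_frame(n,t)])
print(bot.read_clock(),bot.read_position(),bot.read_tool_rot())
E
```

```text
pics
scene {'mtx': array([[379.7089,   0.    , 317.9127],
       [  0.    , 379.7089, 200.8945],
       [  0.    ,   0.    ,   1.    ]]), 'extrinsics': array([[ 0.3557,  0.9345,  0.012 , -0.1747],
       [ 0.5966, -0.2171, -0.7726, -0.2212],
       [-0.7194,  0.282 , -0.6347,  1.2202],
       [ 0.    ,  0.    ,  0.    ,  1.    ]])}
jar [([325.0, 147.5, 31.7, 43.2], 0.94), ([374.9, 156.3, 24.4, 38.1], 0.76), ([343.3, 185.4, 32.9, 34.5], 0.58)]
lid [([389.3, 193.9, 25.8, 25.2], 0.91), ([313.1, 204.4, 25.2, 29.9], 0.87), ([353.3, 171.8, 24.3, 23.3], 0.76)]
square_pocket [([285.0, 262.4, 67.9, 66.2], 0.64)]
round_tub [([393.9, 224.0, 29.7, 38.5], 0.81)]
loose_tub [([453.6, 185.2, 29.5, 41.4], 0.62)]
breaker [([402.8, 149.6, 23.4, 34.8], 0.85)]
screwdriver [([137.7, 230.4, 21.9, 78.0], 0.64)]
top {'mtx': array([[402.8341,   0.    , 323.1696],
       [  0.    , 402.8341, 199.0957],
       [  0.    ,   0.    ,   1.    ]]), 'extrinsics': array([[ 0.0238, -0.9995, -0.0227,  0.0202],
       [-0.9995, -0.0234, -0.02  ,  0.4868],
       [ 0.0194,  0.0232, -0.9995,  1.058 ],
       [ 0.    ,  0. 
[... 498 characters left out ...]
23.7], 0.4)]
screwdriver [([462.9, 173.7, 22.3, 73.8], 0.97)]
wrist {'mtx': array([[309.7069,   0.    , 322.7253],
       [  0.    , 309.7069, 200.4885],
       [  0.    ,   0.    ,   1.    ]]), 'hand_eye': array([[ 1.    ,  0.0004, -0.0001,  0.0013],
       [ 0.0002, -0.3056,  0.9521, -0.1429],
       [ 0.0004, -0.9521, -0.3056,  0.0791],
       [ 0.    ,  0.    ,  0.    ,  1.    ]])}
jar [([158.3, 355.4, 42.9, 37.5], 0.62)]
lid [([158.0, 378.4, 30.7, 20.0], 0.82)]
square_pocket []
round_tub [([161.9, 354.0, 41.1, 43.4], 0.7)]
loose_tub []
breaker [([231.3, 284.5, 43.3, 60.6], 0.88)]
screwdriver [([50.3, 361.2, 27.9, 28.7], 0.42)]
1.2 [0.21   0.5083 0.2313] [-0.5878  0.5878  0.3931 -0.3931]
```

View images.

View pics/scene0.png

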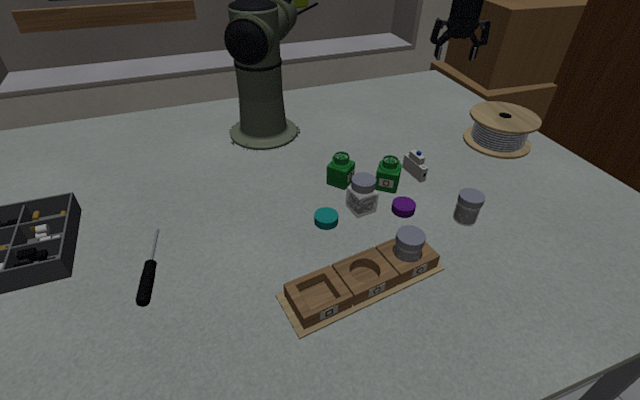

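View pics/top0.png

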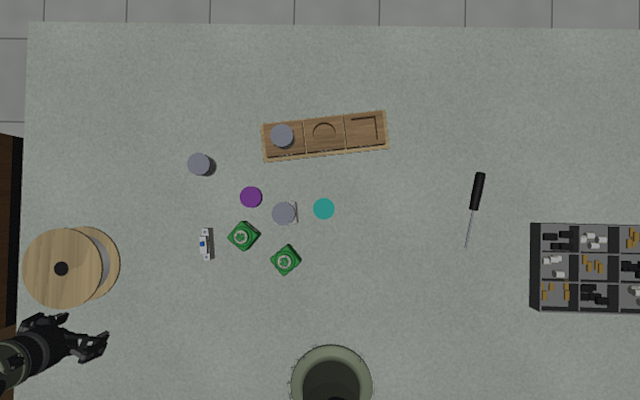

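Run:
```python
import cv2
a=cv2.imread("pics/top0.png")[80:290,170:400]
cv2.imwrite("pics/topz.png",cv2.resize(a,None,fx=2.8,fy=2.8,interpolation=cv2.INTER_CUBIC))
a=cv2.imread("pics/scene0.png")[130:340,200:490]
cv2.imwrite("pics/scenez.png",cv2.resize(a,None,fx=2.7,fy=2.7,interpolation=cv2.INTER_CUBIC))
```

```text
(no output)
```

View pics/topz.png

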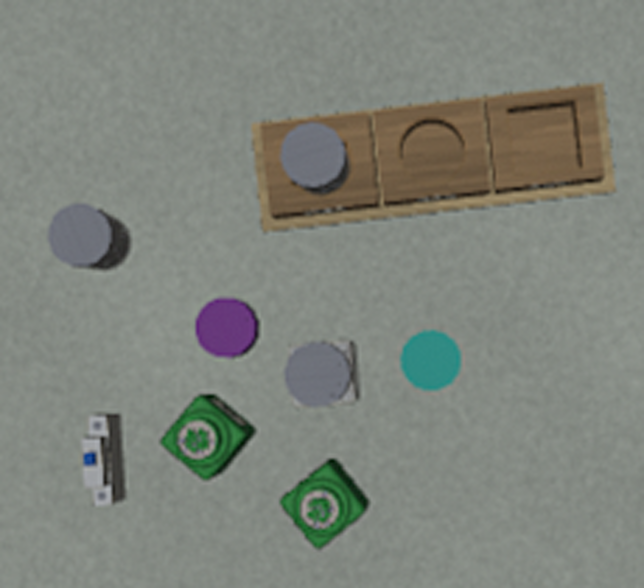

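View pics/scenez.png

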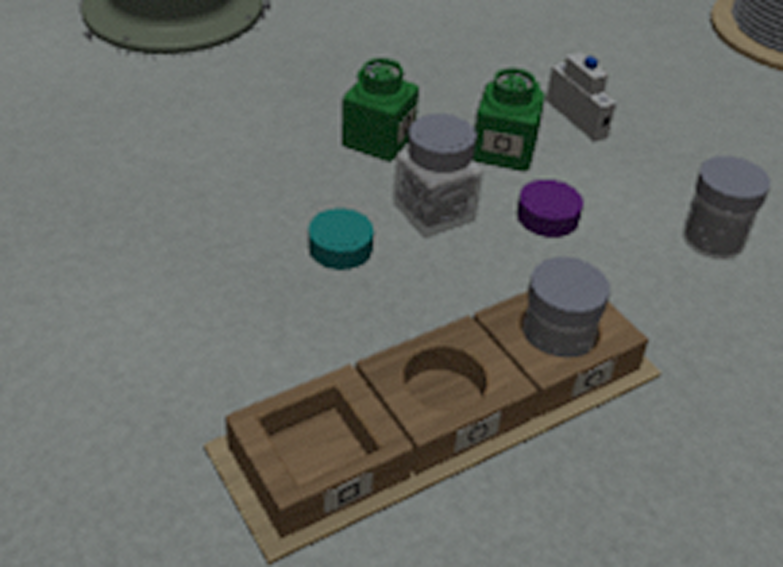

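View pics/wrist0.png

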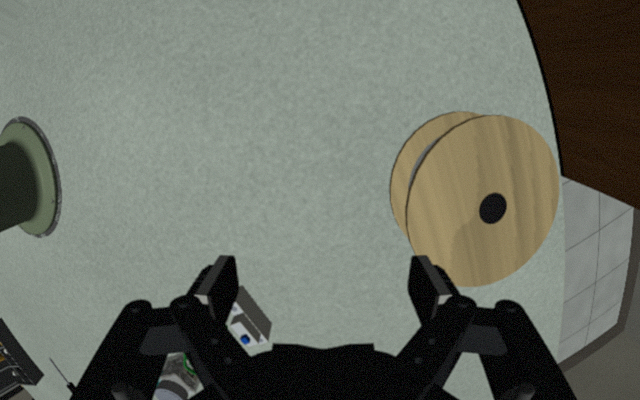

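```bash
cat > h.py <<'E'
from cell import bot
import cv2, numpy as np
from scipy.spatial.transform import Rotation as Ro
np.set_printoptions(precision=4,suppress=True)
def quat(a):
    ca,sa=np.cos(a),np.sin(a)
    R=np.array([[ca,0,-sa],[sa,0,ca],[0,-1,0]])
    return Ro.from_matrix(R).as_quat(scalar_first=True)
def toolR(): return Ro.from_quat(bot.read_tool_rot(),scalar_first=True).as_matrix()
def yaw():
    R=toolR(); return np.arctan2(R[1,0],R[0,0])
def cam(n):
    c=bot.calibration(n); return np.array(c["mtx"]),np.array(c["extrinsics"])
def backproj(n,uv,z):
    K,E=cam(n); uv=np.atleast_2d(uv).astype(float)
    d=np.c_[(uv-K[:2,2])/K[0,0],np.ones(len(uv))]@E[:3,:3]; o=-E[:3,:3].T@E[:3,3]
    return o+d*((z-o[2])/d[:,2])[:,None]
def proj(n,P):
    K,E=cam(n); p=np.atleast_2d(P)@E[:3,:3].T+E[:3,3]; q=p@K.T; return q[:,:2]/q[:,2:]
def wpose():  # camera->world for wrist now
    R=toolR(); T=np.eye(4);T[:3,:3]=R;T[:3,3]=bot.read_position()
    return T@np.array(bot.calibration("wrist")["hand_eye"])
def wproj(T,P):
    K=np.array(bot.calibration("wrist")["mtx"]); p=(np.atleast_2d(P)-T[:3,3])@T[:3,:3]
    r=np.hypot(p[:,0],p[:,1]); th=np.arctan2(r,p[:,2])
    return K[:2,2]+K[0,0]*(th/r)[:,None]*p[:,:2]
def wback(T,uv,z):
    K=np.array(bot.calibration("wrist")["mtx"]); d=(np.atleast_2d(uv)-K[:2,2])/K[0,0]
    th=np.linalg.norm(d,axis=1); d3=np.c_[d*(np.sin(th)/th)[:,None],np.cos(th)]@T[:3,:3].T
    return T[:3,3]+d3*((z-T[2,3])/d3[:,2])[:,None]
def snap(n,f):
    im=bot.camera(n)[:,:,::-1].copy(); cv2.imwrite(f"pics/{f}.png",im); return im
E
python3 - <<'E'
from h import *
print("yaw",yaw())
print("jar lid top",backproj("top",[284,213.5],.09), "scene", backproj("scene",[365,180.5],.09))
z=lambda u,v:[170+u/2.8,80+v/2.8]
for nm,uv,h in [("lidjar",z(318,374),.09),("green1",z(197,439),.08),("green2",z(320,508),.08),("rack tub",z(313,155),.085),("loose",z(81,235),.073),("purple",z(227,327),.022),("teal",z(431,360),.022)]:
    print(nm,backproj("top",uv,h))
# rack block top-face corners (z=.04): 
c=[z(258,123),z(600,87),z(607,178),z(268,218)]
print(backproj("top",c,.04))
print("base",backproj("top",[z(253,124),z(601,84),z(613,190),z(263,231)],.006))
print("pocket mouth", backproj("top",[z(507,107),z(577,102),z(583,168)],.04))
E
```

```text
yaw 1.178952267933501
jar lid top [[0.4473 0.1241 0.09  ]] scene [[0.4554 0.128  0.09  ]]
lidjar [[0.4471 0.1252 0.09  ]]
green1 [[0.3872 0.2314 0.08  ]]
green2 [[0.3297 0.1216 0.08  ]]
rack tub [[0.6386 0.1351 0.085 ]]
loose [[0.5652 0.3418 0.073 ]]
purple [[0.4875 0.2195 0.022 ]]
teal [[0.4613 0.0287 0.022 ]]
[[ 0.675   0.1924  0.04  ]
 [ 0.714  -0.1199  0.04  ]
 [ 0.6309 -0.128   0.04  ]
 [ 0.5878  0.1808  0.04  ]]
base [[ 0.6809  0.2032  0.006 ]
 [ 0.7251 -0.125   0.006 ]
 [ 0.6251 -0.1383  0.006 ]
 [ 0.5795  0.191   0.006 ]]
pocket mouth [[ 0.6941 -0.0356  0.04  ]
 [ 0.6998 -0.0993  0.04  ]
 [ 0.6396 -0.106   0.04  ]]
```

Run:
```python
from h import *
for a in [-83,7,97,-173]:
    for p in [[.447,.125,.16],[.664,-.07,.16],[.664,-.07,.075]]:
        q=bot.solve_ik(p,quat(np.radians(a))); q2=bot.solve_ik(p,quat(np.radians(a+95)))
        print(a,p,None if q is None else np.array(q),None if q2 is None else np.array(q2))
```

```text
-83 [0.447, 0.125, 0.16] [ 0.1134  0.2354 -0.5167  0.8187  0.      3.1329] [ 0.1134  0.2354 -0.5167  0.8187  0.      1.4748]
-83 [0.664, -0.07, 0.16] [-0.2155  0.593   0.0461  1.0239  0.      2.8039] [-0.2155  0.593   0.0461  1.0239  0.      1.1459]
-83 [0.664, -0.07, 0.075] [-0.2155  0.6675 -0.052   0.8513  0.      2.8039] [-0.2155  0.6675 -0.052   0.8513  0.      1.1459]
7 [0.447, 0.125, 0.16] [ 0.1134  0.2354 -0.5167  0.8187  0.      1.5621] [ 0.1134  0.2354 -0.5167  0.8187  0.     -0.096 ]
7 [0.664, -0.07, 0.16] [-0.2155  0.593   0.0461  1.0239  0.      1.2331] [-0.2155  0.593   0.0461  1.0239  0.     -0.4249]
7 [0.664, -0.07, 0.075] [-0.2155  0.6675 -0.052   0.8513  0.      1.2331] [-0.2155  0.6675 -0.052   0.8513  0.     -0.4249]
97 [0.447, 0.125, 0.16] [ 0.1134  0.2354 -0.5167  0.8187  0.     -0.0087] [ 0.1134  0.2354 -0.5167  0.8187  0.     -1.6668]
97 [0.664, -0.07, 0.16] [-0.2155  0.593   0.0461  1.0239  0.     -0.3377] [-0.2155  0.593   0.0461  1.0239  0.     -1.9957]
97 [0.664, -0.07, 0.075] [-0.2155  0.6675 -0.052   0.8513  0.     -0.3377] [-0.2155  0.6675 -0.052   0.8513  0.     -1.9957]
-173 [0.447, 0.125, 0.16] [ 0.1134  0.2354 -0.5167  0.8187  0.     -1.5795] [ 0.1134  0.2354 -0.5167  0.8187  0.      3.0456]
-173 [0.664, -0.07, 0.16] [-0.2155  0.593   0.0461  1.0239  0.     -1.9085] [-0.2155  0.593   0.0461  1.0239  0.      2.7167]
-173 [0.664, -0.07, 0.075] [-0.2155  0.6675 -0.052   0.8513  0.     -1.9085] [-0.2155  0.6675 -0.052   0.8513  0.      2.7167]
```

Run:
```python
from h import *
bot.move_pose([.664,-.07,.18],quat(np.radians(97)))
T=wpose(); snap("wrist","w1"); np.save("T1.npy",T)
im=snap("top","top1")
bot.move_pose([.45,.126,.20],quat(np.radians(97)))
T=wpose(); snap("wrist","w2"); np.save("T2.npy",T)
print(bot.read_clock())
```

```text
5.075
```

View pics/w1.png

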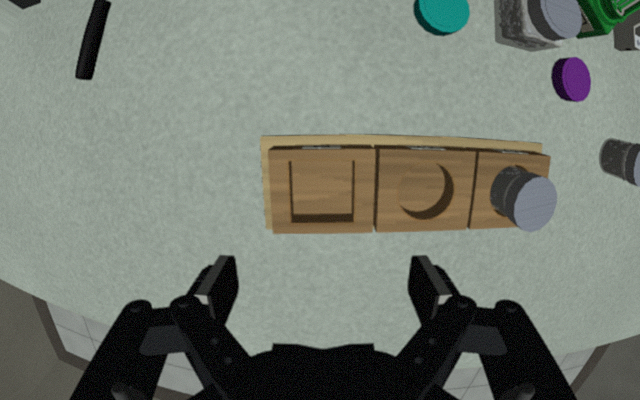

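View pics/w2.png

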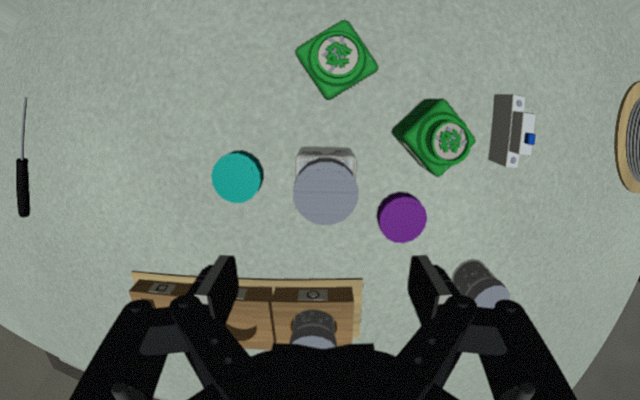

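Run:
```python
import cv2
a=cv2.imread("pics/w1.png")[125:245,255:390]
cv2.imwrite("pics/w1z.png",cv2.resize(a,None,fx=5,fy=5,interpolation=cv2.INTER_CUBIC))
a=cv2.imread("pics/w2.png")[135:235,265:385]
cv2.imwrite("pics/w2z.png",cv2.resize(a,None,fx=6,fy=6,interpolation=cv2.INTER_CUBIC))
```

```text
(no output)
```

View pics/w1z.png

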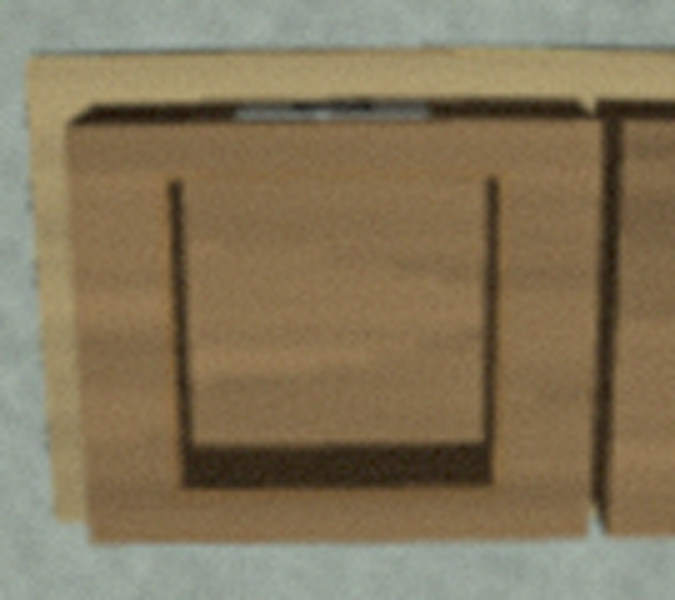

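View pics/w2z.png

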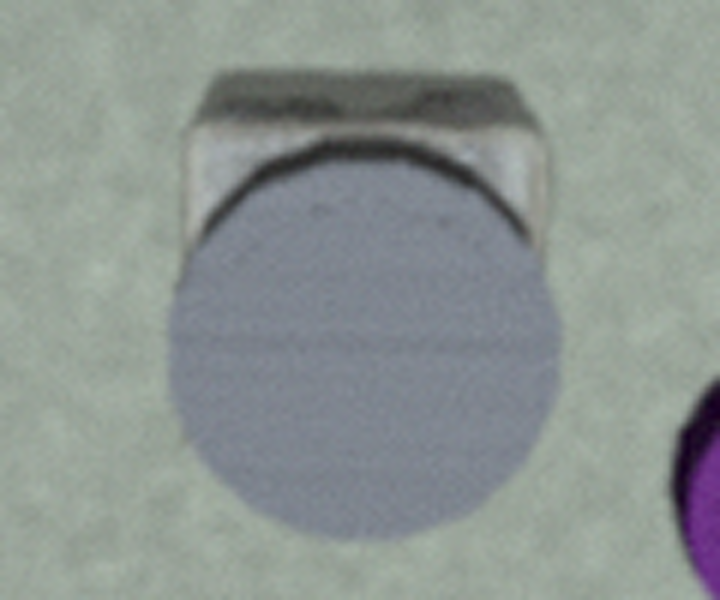

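```bash
cat > fit.py <<'E'
from h import *
from scipy.optimize import least_squares
T=np.load("T1.npy")
uv=np.array([[70,122],[605,120],[588,540],[92,545],[171,180],[497,178],[491,485],[184,488]])/5+[255,125]
# camera up=toward robot(-x), left = -y
m=np.array([[-42,-50],[-42,50],[42,50],[42,-50],[-31,-31],[-31,31],[31,31],[31,-31]])/1000
def f(p,z=.04):
    c,s=np.cos(p[2]),np.sin(p[2]); P=np.c_[p[0]+c*m[:,0]-s*m[:,1],p[1]+s*m[:,0]+c*m[:,1],np.full(8,z)]
    return (wproj(T,P)-uv).ravel()
r=least_squares(f,[.66,-.07,.12]); print("pocket wrist",r.x,np.degrees(r.x[2]),np.round(r.fun.reshape(-1,2),1).tolist())
px=r.x
T=np.load("T2.npy")
im=cv2.imread("pics/w2.png")
# lid contour
hsv=im.astype(int); b,g,rr=hsv[...,0],hsv[...,1],hsv[...,2]
mask=((b-g>5)&(b>100)).astype(np.uint8); 
n,l,st,ce=cv2.connectedComponentsWithStats(mask); i=l[190,325]; print("comp",st[i],ce[i])
M=(l==i).astype(np.uint8); cnt=max(cv2.findContours(M,cv2.RETR_EXTERNAL,cv2.CHAIN_APPROX_NONE)[0],key=len)[:,0]
W=wback(T,cnt,.09)[:,:2]
from scipy.optimize import least_squares as ls
sel=cnt[:,1]<205
g=ls(lambda p:np.hypot(W[:,0]-p[0],W[:,1]-p[1])-p[2],[.45,.125,.028],loss="soft_l1",f_scale=.001); print("lid circ all",g.x)
g=ls(lambda p:np.hypot(W[sel,0]-p[0],W[sel,1]-p[1])-.0283,[.45,.125],loss="soft_l1",f_scale=.001); print("lid circ upper",g.x)
z=lambda u,v:[265+u/6,135+v/6]
E1=wback(T,[z(230,125),z(510,125)],.062); print("edge",E1,np.degrees(np.arctan2(-(E1[0]-E1[1])[0],(E1[0]-E1[1])[1])))
E2=wback(T,[z(188,180),z(545,180)],.062); print("side edges",E2)
E3=wback(T,[z(240,72),z(500,72)],.0); print("base edge",E3,np.degrees(np.arctan2(-(E3[0]-E3[1])[0],(E3[0]-E3[1])[1])))
E
python3 fit.py
```

```text
pocket wrist [ 0.6685 -0.0672  0.1311] 7.5096612367175215 [[-0.7, 0.4], [-0.0, 0.0], [-0.1, -0.5], [-0.3, -0.8], [-0.3, -0.0], [1.1, -0.1], [0.9, 0.6], [-0.5, 0.4]]
comp [ 293  162   65   63 3158] [325.2163 192.7901]
lid circ all [0.4481 0.129  0.0274]
lid circ upper [0.449  0.1291]
edge [[0.4227 0.1058 0.062 ]
 [0.4174 0.1483 0.062 ]] -172.9302932322527
side edges [[0.432  0.1002 0.062 ]
 [0.4253 0.155  0.062 ]]
base edge [[0.4234 0.1039 0.    ]
 [0.4175 0.1518 0.    ]] -172.91740584422828
```

```bash
python3 - <<'E'
from h import *
q=quat(np.radians(97.1)); p=[.4485,.1288]
bot.move_pose([*p,.125],q)
T=wpose(); snap("wrist","w3"); np.save("T3.npy",T)
print(bot.move_linear([*p,.061],speed=.1,until_force=8), bot.read_position(), bot.read_ft_force())
bot.set_gripper(0.0,60)
bot.wait(.2)
print(bot.read_gripper_width(),bot.read_position(), bot.read_ft_force(),bot.read_clock())
T=wpose(); snap("wrist","w4"); np.save("T4.npy",T)
E
python3 - <<'E'
import cv2
a=cv2.imread("pics/w3.png")[110:330,210:430]
cv2.imwrite("pics/w3z.png",cv2.resize(a,None,fx=2.7,fy=2.7,interpolation=cv2.INTER_CUBIC))
E
```

```text
False [0.4492 0.1289 0.0617] [ 0.3717 -0.0455 -1.2694]
0.6439919925852964 [0.4493 0.1284 0.0618] [-0.9343 -2.0384  5.9603] 6.9
```

View pics/w3z.png

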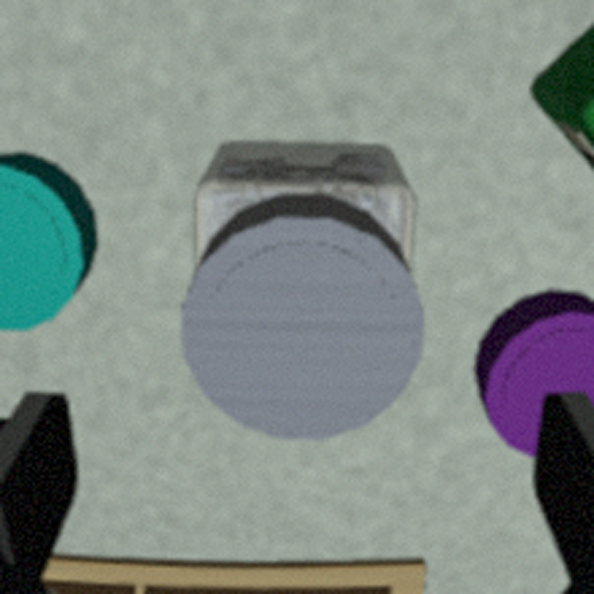

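View pics/w4.png

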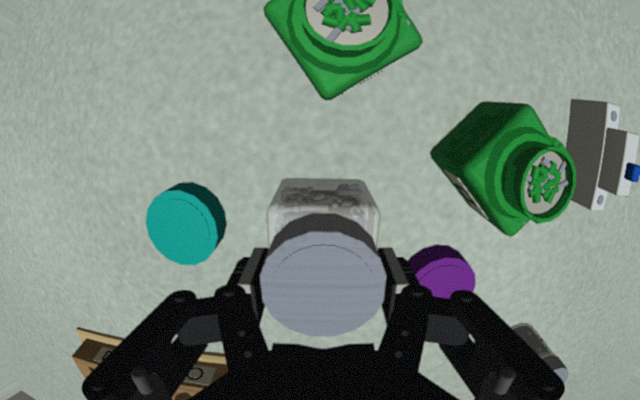

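```bash
python3 - <<'E'
from h import *
bot.set_gripper(0.0,80)
f0=np.array(bot.read_ft_force())
bot.move_linear([.4493,.1284,.14],speed=.12)
bot.wait(.2)
print(bot.read_gripper_width(),bot.read_position(),f0,bot.read_ft_force(),bot.read_moment(),bot.read_clock(),np.degrees(yaw()))
T=wpose(); snap("wrist","w5"); np.save("T5.npy",T); snap("scene","s5")
E
python3 - <<'E'
import cv2
a=cv2.imread("pics/w5.png")[160:350,230:420]
cv2.imwrite("pics/w5z.png",cv2.resize(a,None,fx=3.1,fy=3.1,interpolation=cv2.INTER_CUBIC))
a=cv2.imread("pics/s5.png")[60:260,280:480]
cv2.imwrite("pics/s5z.png",cv2.resize(a,None,fx=3,fy=3,interpolation=cv2.INTER_CUBIC))
E
```

```text
0.6335586873864698 [0.4486 0.1283 0.1391] [-1.4103 -2.2628  6.6161] [-0.2681  0.1976 -3.1216] [ 0.0383 -0.0002  0.0318] 8.175 97.09774178312803
```

View pics/w5z.png

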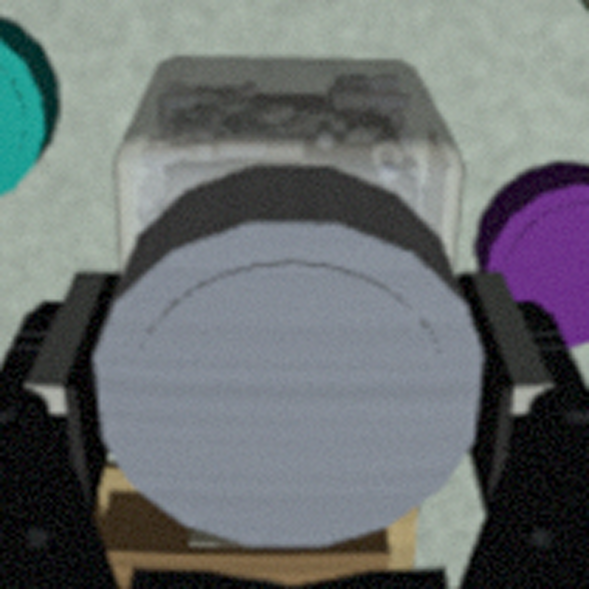

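View pics/s5z.png

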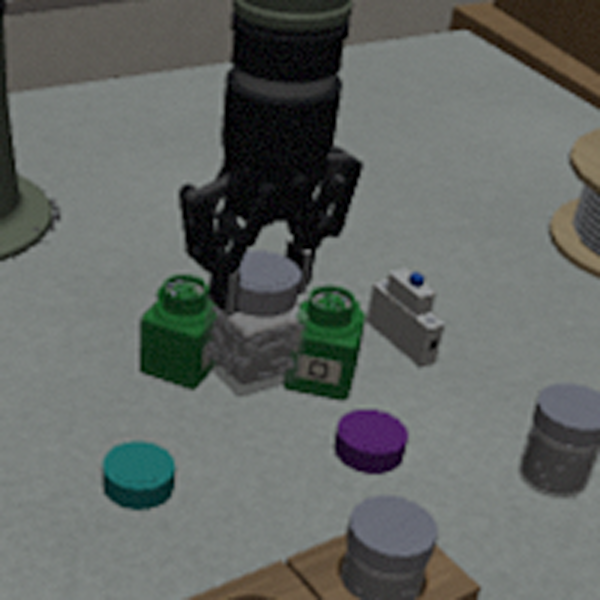

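```bash
python3 - <<'E'
from h import *
q=quat(np.radians(97.5))
bot.move_pose([.6686,-.0684,.14],q)
bot.move_linear([.6686,-.0684,.108],speed=.1)
T=wpose(); snap("wrist","w6"); np.save("T6.npy",T); snap("scene","s6"); snap("top","t6")
print(bot.read_position(),bot.read_ft_force(),bot.read_clock())
E
python3 - <<'E'
import cv2
a=cv2.imread("pics/w6.png")[100:350,200:450]
cv2.imwrite("pics/w6z.png",cv2.resize(a,None,fx=2.4,fy=2.4,interpolation=cv2.INTER_CUBIC))
a=cv2.imread("pics/s6.png")[200:340,250:400]
cv2.imwrite("pics/s6z.png",cv2.resize(a,None,fx=4,fy=4,interpolation=cv2.INTER_CUBIC))
E
```

```text
[ 0.6692 -0.0683  0.109 ] [ 0.5093 -0.3815 -1.9719] 10.025
```

View pics/w6z.png

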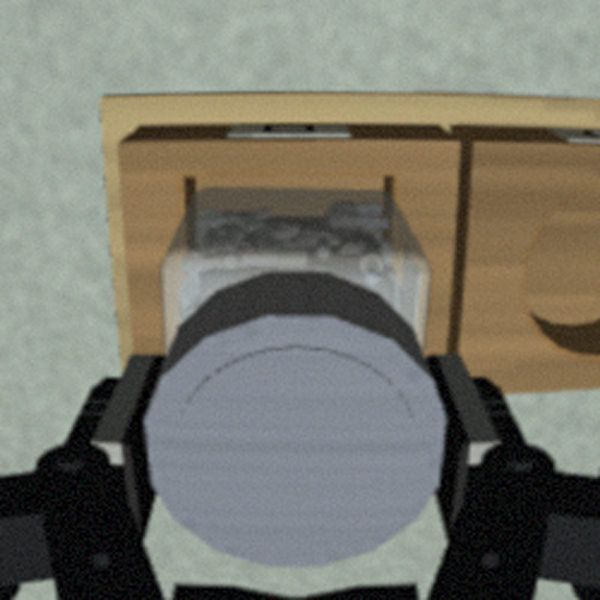

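View pics/s6z.png

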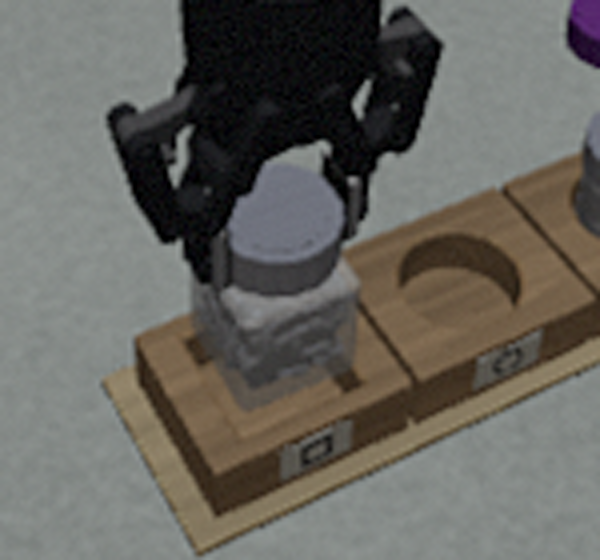

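Run:
```python
from h import *
T=np.load("T6.npy"); z=lambda u,v:[200+u/2.4,100+v/2.4]
R=Ro.from_euler('z',-7.5,degrees=True).as_matrix()
tcp=np.array([.6692,-.0683,0])
for n,l,h in [("pocket near edge",[z(184,178),z(395,178)],.04),("jar base near",[z(203,188),z(385,190)],.047),("jar body top",[z(190,252),z(405,255)],.109),("body sides",[z(163,300),z(430,300)],.109),("lid sides",[z(147,425),z(445,425)],.137),("block corners",[z(120,142),z(460,142)],.04)]:
    print(n,1000*((wback(T,l,h)-tcp)@R.T))
```

```text
pocket near edge [[-31.0924 -30.0069  40.    ]
 [-31.1502  31.7431  40.    ]]
jar base near [[-29.7436 -23.5858  47.    ]
 [-29.2263  28.0216  47.    ]]
jar body top [[-31.4588 -18.848  109.    ]
 [-30.8712  24.7936 109.    ]]
body sides [[-20.8871 -25.0434 109.    ]
 [-20.9508  30.6053 109.    ]]
lid sides [[ -7.7091 -24.3851 137.    ]
 [ -7.7559  29.6834 137.    ]]
block corners [[-42.1095 -48.7185  40.    ]
 [-42.187   50.6702  40.    ]]
```

Run:
```python
from h import *
p=[.6689,-.0694]
bot.move_linear([*p,.107],speed=.05)
f0=np.array(bot.read_ft_force())
hit=bot.move_linear([*p,.071],speed=.03,until_force=10)
print(hit,bot.read_position(),np.array(bot.read_ft_force())-f0,bot.read_moment(),bot.read_clock())
```

```text
True [ 0.6686 -0.0701  0.0738] [-0.6279 -0.6099  7.2355] [-0.0884  0.1461  0.0317] 11.3
```

```bash
python3 - <<'E'
from h import *
bot.wait(.3)
bot.set_gripper(0.0,100)
p=np.array(bot.read_position())
T=wpose(); snap("wrist","w7"); np.save("T7.npy",T); snap("scene","s7")
print(p,bot.read_ft_force(),bot.read_moment(),bot.read_clock(),np.degrees(yaw()),bot.read_gripper_width())
E
python3 - <<'E'
import cv2
a=cv2.imread("pics/w7.png")[100:350,200:450]
cv2.imwrite("pics/w7z.png",cv2.resize(a,None,fx=2.4,fy=2.4,interpolation=cv2.INTER_CUBIC))
a=cv2.imread("pics/s7.png")[200:340,250:400]
cv2.imwrite("pics/s7z.png",cv2.resize(a,None,fx=4,fy=4,interpolation=cv2.INTER_CUBIC))
E
```

```text
[ 0.6686 -0.0702  0.0739] [-1.1875 -2.3219  6.0724] [-0.0902  0.1776  0.0312] 11.9167 97.47701286715154 0.6383454771873907
```

View pics/w7z.png

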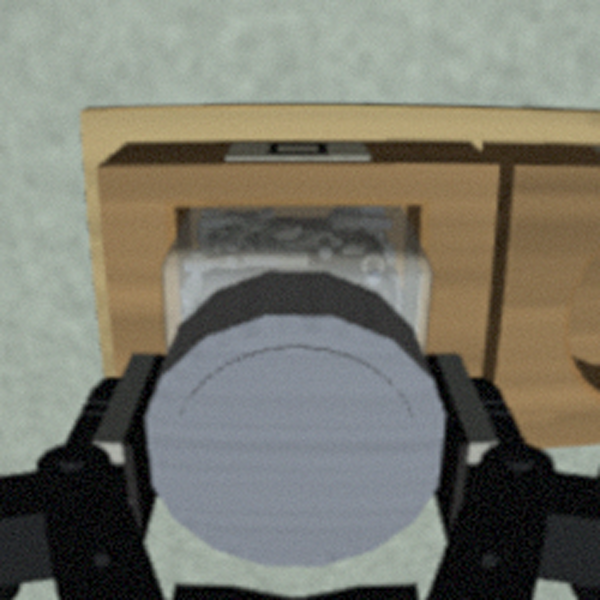

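View pics/s7z.png

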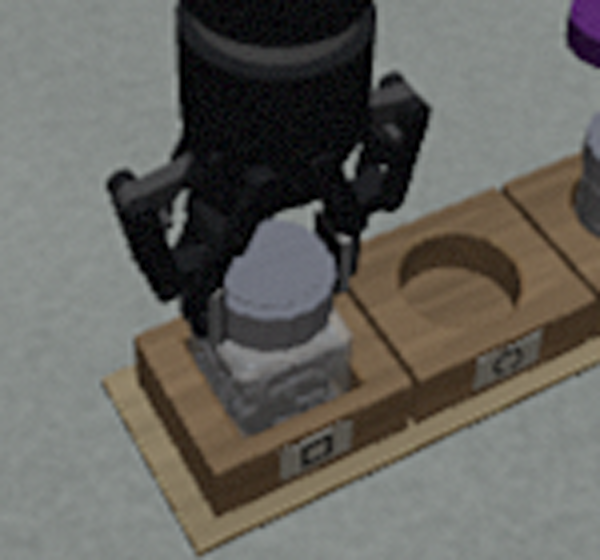

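Run:
```python
from h import *
a0=97.5
for d in [10,20,32]:
    z=.0740+.0025*min(d,60)/60
    bot.move_pose([.6687,-.0698,z],quat(np.radians(a0+d)))
    print(d,np.degrees(yaw())-a0,np.array(bot.read_position()),np.array(bot.read_ft_force()),np.array(bot.read_moment()),bot.read_gripper_width(),bot.read_clock())
```

```text
10 9.806643819892386 [ 0.6689 -0.07    0.0746] [-0.4013 -0.5079  0.5462] [-0.0981 -0.0002 -0.0035] 0.6299754389047837 12.2083
20 19.724454245962818 [ 0.6684 -0.0697  0.0748] [-1.1697 -0.1807  1.407 ] [ 0.0835  0.1798 -0.0178] 0.6365037122508419 12.5
32 31.678323025863023 [ 0.6684 -0.0698  0.0752] [-0.8902  0.4377  0.1175] [-0.0233  0.2625  0.0809] 0.6312547482009754 12.8167
```

Run:
```python
from h import *
T=wpose(); a=snap("wrist","w8"); np.save("T8.npy",T); b=snap("scene","s8")
A=cv2.resize(a[100:350,200:450],None,fx=2,fy=2,interpolation=cv2.INTER_CUBIC)
B=cv2.resize(b[220:320,270:350],None,fx=3.5,fy=5,interpolation=cv2.INTER_CUBIC)
cv2.imwrite("pics/c8.png",np.hstack([A,B]))
```

View pics/c8.png

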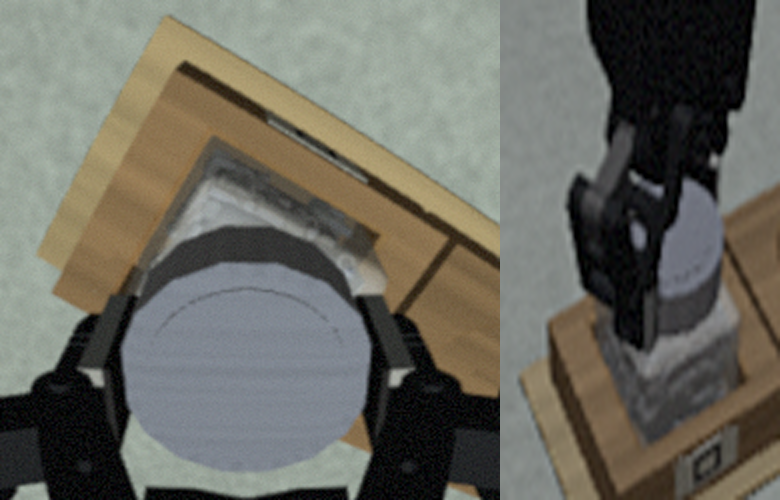

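Run:
```python
from h import *
a0=97.5
for d in [45,60,75,87]:
    z=.0740+.0025*min(d,60)/60
    bot.move_pose([.6687,-.0698,z],quat(np.radians(a0+d)))
    print(d,np.degrees(yaw())-a0,np.array(bot.read_position()),np.array(bot.read_ft_force()),np.array(bot.read_moment()),bot.read_gripper_width(),bot.read_clock())
bot.wait(.2)
T=wpose(); a=snap("wrist","w9"); np.save("T9.npy",T); b=snap("scene","s9")
A=cv2.resize(a[100:350,200:450],None,fx=2,fy=2,interpolation=cv2.INTER_CUBIC)
B=cv2.resize(b[220:320,270:350],None,fx=3.5,fy=5,interpolation=cv2.INTER_CUBIC)
cv2.imwrite("pics/c9.png",np.hstack([A,B]))
```

```text
45 44.7280599289937 [ 0.6684 -0.0699  0.0756] [-1.2192 -0.3944 -0.8912] [-0.067   0.1869  0.0624] 0.6326039650264036 13.25
60 59.706543673238144 [ 0.6689 -0.0697  0.0765] [ 0.1165 -0.1502  0.0278] [ 0.0261 -0.0585 -0.0032] 0.6319109660159925 13.6083
75 74.69117709609858 [ 0.6688 -0.0698  0.0766] [ 0.2721 -0.4863  0.6508] [-0.0203 -0.0143  0.0304] 0.6332270650921741 13.9667
87 -273.33157357125003 [ 0.6688 -0.0698  0.0766] [0.0376 0.3883 0.5887] [-0.0088  0.0637  0.0063] 0.6342874073995372 14.2833
```

View pics/c9.png

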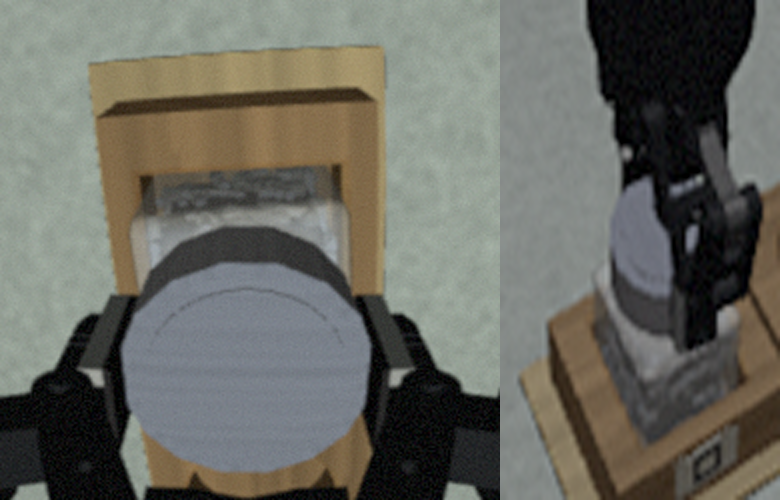

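Run:
```python
from h import *
q=np.array(bot.read_position())
print(bot.move_linear([.6687,-.0698,.081],speed=.03,until_force=6),bot.read_position(),bot.read_ft_force(),bot.read_moment())
a=snap("wrist","w10"); b=snap("scene","s10")
A=cv2.resize(a[100:350,200:450],None,fx=2,fy=2,interpolation=cv2.INTER_CUBIC)
B=cv2.resize(b[220:320,270:350],None,fx=3.5,fy=5,interpolation=cv2.INTER_CUBIC)
cv2.imwrite("pics/c10.png",np.hstack([A,B])); print(bot.read_clock())
```

```text
False [ 0.669  -0.0698  0.0814] [ 0.376   0.4901 -0.6265] [ 0.006  -0.0096  0.0275]
14.9833
```

View pics/c10.png

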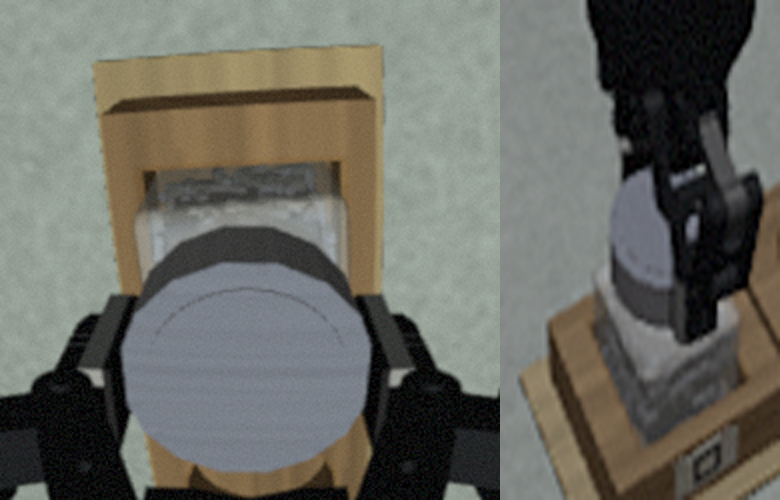

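The lid rises and the jar stays down: in the scene crop its base is unmoved, and the gap under the lid is wider. I'll lift the rest of the way.

Run:
```python
from h import *
print(bot.move_linear([.6687,-.0698,.1110],speed=.05,until_force=6),bot.read_position(),bot.read_ft_force(),bot.read_moment())
bot.wait(.4)
a=snap("wrist","w11"); b=snap("scene","s11")
A=cv2.resize(a[100:350,200:450],None,fx=2,fy=2,interpolation=cv2.INTER_CUBIC)
B=cv2.resize(b[220:320,270:350],None,fx=3.5,fy=5,interpolation=cv2.INTER_CUBIC)
cv2.imwrite("pics/c11.png",np.hstack([A,B])); print(bot.read_gripper_width(),bot.read_joint_vel(),bot.read_clock())
```

```text
False [ 0.6686 -0.0698  0.111 ] [ 0.7502 -0.3644 -0.0101] [-0.0736  0.0241  0.0392]
0.632851773429429 [ 0.0007  0.0003  0.0011 -0.0015 -0.0004  0.0016] 16.2333
```

View pics/c11.png

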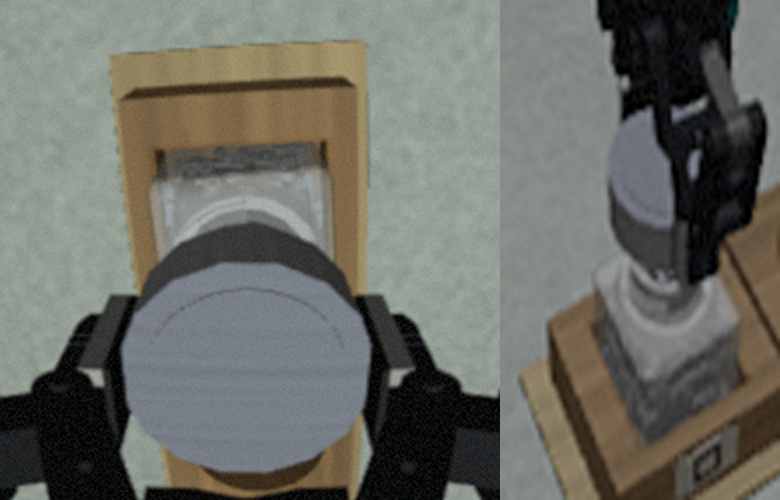

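View pics/s11.png

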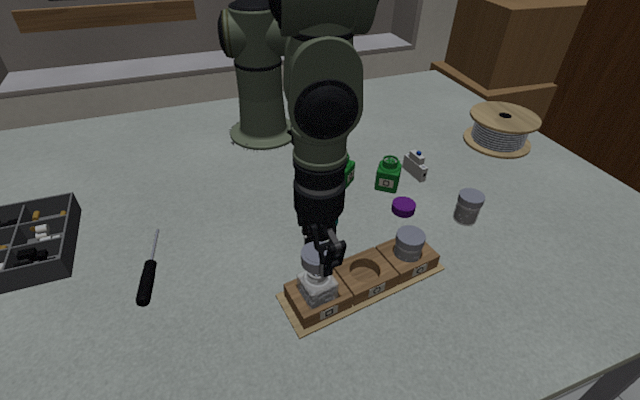

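The pictures show the lid off and level, above the open neck (scene about (314,258)). The jar is still down in its pocket (about (320,290)), and the tubs, breaker and screwdriver haven't moved.

```bash
python3 -c "
from cell import bot
bot.close_job(); print(bot.read_clock())"
```

```text
the job is handed in; nothing more can be done
the job is handed in; nothing more can be done
```

The job is handed in, with about 16 s used on the clock. The lid is off and still held over the open jar, and the jar is down in its square pocket. The system reports no verdict.

- **Seating:** I picked the jar up by its lid and lowered it until it touched down. The tool height there (0.0738 m) is what a jar on the pocket floor gives, and the pictures agreed.
- **Unscrewing:** I turned the lid about 87° anticlockwise at the tool, rising 2.5 mm with the thread. The jar turned only slightly in its play, so the lid turned about 84° relative to it. Forces stayed under about 1.5 N, with no sign of reaching the next stops.
- **Lifting:** I lifted it straight up 34 mm in two moves without meeting resistance. By calculation its lower edge is about 20 mm above the rim. The pictures showed the lid level, held in the fingers and clear of the neck.
- **Other items:** the two round tubs, the breaker and the screwdriver looked unmoved in the last scene picture.

**Disagreements:**
- The top camera placed the jar and the pocket 3 to 5 mm away from where the wrist camera did, by nearly the same amount for both, so I used the wrist camera.
- With the jar over the pocket, the wrist picture showed it about 1.3 mm off to one side. I moved it over about 1 mm before lowering it.

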